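Nest housing cups and count each one in

TASK

Two more stepped aluminium housing cups, the same as the one on the pad, stand loose on the bench. Nest them onto the one on the pad, one at a time, into a single upright stack; after each cup is fully down and let go, push the counter's sprung plunger all the way in to count it, and let it spring back before going on. Do not press the plunger before a cup has been added, and leave everything else where it stands.

Things in the scene. Friction and masses are not known exactly. Their poses are not given: they have to be found in the camera images.
- cup_base: Stepped aluminium cup, open top, 68 mm tall; upper part (height 31 to 68) a straight cylinder 60 in outer diameter, wall 3; foot (height 0 to 28) 49 in diameter, 43 at the very bottom; short sloping shoulder between. Origin: centre of the underside, z up. Starts on the pad. Nested, a foot enters the mouth below until the shoulder rests on the rim: each cup 39 above the next.
- cup_a: Stepped aluminium cup, open top, 68 mm tall; upper part (height 31 to 68) a straight cylinder 60 in outer diameter, wall 3; foot (height 0 to 28) 49 in diameter, 43 at the very bottom; short sloping shoulder between. Origin: centre of the underside, z up. One of the two loose ones, upright on the bench.
- cup_b: Stepped aluminium cup, open top, 68 mm tall; upper part (height 31 to 68) a straight cylinder 60 in outer diameter, wall 3; foot (height 0 to 28) 49 in diameter, 43 at the very bottom; short sloping shoulder between. Origin: centre of the underside, z up. The other loose one, identical, upright on the bench.
- pad: The fixed pad: a grey plate 110 x 110 x 8 with a black rubber disc of diameter 90 on it, top at height 12. Origin: centre of the underside.
- counter: Fixed batch counter: foot plate 130 (x) x 160 (y) x 22 mm high, box 55 x 90 up to height 69 behind the plunger. Above, a frame of 10 thick steel rod bars the way straight down to the plunger: rails along y at height 207, x = -4 and +55, on uprights at y = -70 and +70, same x. Origin: centre of the underside; -x is the front, the plunger's side.
- plunger_top (a point): Centre of the outer face of the sprung plunger's black cap (diameter 28 mm, 8 thick), which leans 35 degrees from vertical to the counter's front; in the counter's frame x = 0, y = 0, z = 85 when up. Axes: z points out of the face (push along -z), y is horizontal along the counter's width.
- plunger (a joint): Travel of the plunger in metres: 0 up, 0.014 pushed fully in against its stop; the spring pushes back with about 3 N at the start and 8 N at the end.
- beaker: Bystander: plain aluminium beaker without a step, 76 in diameter, 85 tall, standing. Origin: centre of the underside.
- spool: Bystander: grey flanged wire spool core, 64 in diameter, 50 tall, standing. Origin: centre of the underside.
- carton: Bystander: small carton 60 x 45 x 55 tall. Origin: centre of the underside.
- spray: Bystander: spray can, 52 in diameter, 170 tall, standing between pad and counter. Origin: centre of the underside.
- jug: Bystander: bottle 72 in diameter, 200 tall, at the back. Origin: centre of the underside.
- driver: Bystander: screwdriver lying on the left, about 200 long, 30 high.
- spanner: Bystander: spanner lying on the right, about 180 long.
Things that resemble listed ones, but are neither listed nor needed, are in the scene too. Leave any pink or turquoise look-alike of the cup_b alone.

How it is judged:
By the outcome, as a careful person would: the job done as asked, in the order asked, and still so for the second after the job is handed in, with the robot touching nothing.
It also fails if it takes over 72 s, if anything falls off the work surface, if the arm or the gripper's body presses on something with over 40 N, if the wrist force passes 120 N, or if a joint passes its speed limit or range.

ROBOT

A 6-joint arm with a two-finger parallel gripper is mounted at the origin on the work surface. World frame = base frame: x ahead of the robot, y to its left, z up, the work surface at z = 0. Lengths are in m, angles in rad, forces in N, time in s.
With the tool pointing down it reaches from about 0.25 to 0.775 m from the base axis. Payload 4 kg.
Tool frame: the origin (TCP) lies at the very end of the fingers, on their centre line; the grasp point (between the pads) lies hold_point_z behind it (hold_point_z is the distance from the TCP to the grasp point, in m); z points along the fingers, y is the direction in which the jaws open and shut (so a half turn about z gives the same grasp; the last joint's range is limited). The gripper opens to 94 mm and grips with 3 to 60 N. Pads are 16 mm wide; open, the fingers measure 119 mm over their backs; the gripper's body (75 mm by 177 mm) begins 78 mm behind the grasp point.
Start: joints at [-1.441, 0.087, 1.371, -0, 1.684, -0.103], TCP at [0.127, -0.535, 0.206] pointing down, gripper open.
Joint ranges: [-3.1, 3.1], [-0.76, 2.03], [0.27, 2.55], [-1.08, 4.22], [0.17, 2.65], [-2.57, 2.57]. Speed limits (rad/s): [2.79, 2.79, 3.14, 3.14, 3.14, 3.14].

INTERFACE

Orientations are given as [roll, pitch, yaw] about the fixed x, y, z axes, in that order (R = Rz(yaw) Ry(pitch) Rx(roll)).
In Python, from bench import * gives the robot as it stands.
- The arm moves only by the tool step_arm, never from a script. Its argument "increments" is text: rows parted by semicolons, each of 6 numbers parted by spaces: the shift along the tool's x, y, z in cm, then the turn, a rotation vector about the tool's x, y, z in rad. A call has 1 to 5 rows; each row shifts and turns the commanded pose from where the row before left it, along the tool's axes as they then stand; what a row does not reach is not made up. A row lasts 1/10 s, in which the tool goes at most 50 mm and 8.59 degrees, less where a joint would pass 70% of its speed; a pose out of reach is approached as far as the arm can. A call is refused whole if a number of a shift passes 5 or a number of a turn 0.15, either way. A call with a gripper value outside its range is refused whole. "claw" is the gripper's target within -1 to 1 (shut at 1, half-way at 0, fully open at -1), set as the call begins (left out, the last holds). The fingers move at their own pace and stop on an object; the grip force is fixed at half the most. Time passes only in rows, so rows that do not move let the fingers close. It gives the time, the measured TCP pose, the force and the opening at its end, in the units of the state.
- get_obs(): the state, without advancing time (a new reading comes with each control period).
- snapshot(name): name is "scene" or "top"; returns the picture (480x640x3 uint8, red, green, blue); there is no depth.
- calibration(name): a dict with "camera_matrix" (3x3 intrinsics, pixels), "k1" (the pictures are not rectified: a ray, as slopes to the right and down, at radius r is drawn at 1 + k1 r^2 times it, then the intrinsics apply), "eye" and "orientation" of the camera in the world. Camera axes: x right, y up, looking along -z (the intrinsics and any distortion apply to the point x, -y, -z); pixel columns grow to the right and rows downward; lengths in m; the calibration is good to about 2 mm. A picture is of the moment at which its call begins. calibration takes no time and is no camera call.
- close_job(): hands the job in, once; it reports no verdict.
The state is a dict: "time": time; "joint_positions": joint angles; "qvel": joint speeds; "joint_torque": joint torques, N m; "tool_pos": TCP position; "ee_rot": TCP orientation; "wrist_force": force on the tool from outside, world axes, zero at the start; "wrist_torque": the same for the moment, N m; "width": finger opening in m.
Only numpy, scipy, OpenCV 4.12 (cv2) and the standard library are available. Lean on these libraries where they do the work, as an engineer would, in place of code of your own. Each camera call takes 0.05 s, during which the arm holds its last target. There are 200 camera calls.

## Working session

There is one attempt and no reset: what is moved stays moved. The work goes in short steps, Python scripts to look and compute and a tool call to move; the robot and the scene stay as the last step left them, time stands still between calls to the robot, and variables do not carry over. Pictures are saved under pics/ and viewed, about 8 in all and at most 12, crops included, and the job is handed in when it is done.

Besides the shell and the picture viewer there is one more tool, called by a JSON object that holds its "method" and its "body". step_arm: Moves the arm, as the interface text tells. Its arguments: {"type":"object","properties":{"increments":{"type":"string"},"claw":{"type":"number"}},"required":["increments"]}

```bash
mkdir -p pics; ls; python3 - <<'E'
from bench import *
import cv2
o=get_obs();print({k:(o[k]) for k in ['time','tool_pos','ee_rot','width','wrist_force']})
try: print(hold_point_z)
except Exception as e: print(e)
for n in ['scene','top']:
    c=calibration(n);print(n,c)
    cv2.imwrite(f'pics/{n}0.png',snapshot(n)[:,:,::-1])
E
```

```text
pics
{'time': 0.0, 'tool_pos': array([ 0.12681974, -0.53463339,  0.20432196]), 'ee_rot': array([-3.13944278e+00, -2.40860066e-04,  2.32800186e-01]), 'width': 0.09418225581835425, 'wrist_force': array([ 0.13068053,  0.07593676, -0.2848199 ])}
0.0188
scene {'camera_matrix': array([[536.71521546,   0.        , 326.86996963],
       [  0.        , 536.71521546, 240.53144425],
       [  0.        ,   0.        ,   1.        ]]), 'k1': -0.10342315096802651, 'eye': array([ 1.21701129, -0.12697641,  1.14180853]), 'orientation': array([0.55353294, 0.00789312, 1.34479317])}
top {'camera_matrix': array([[617.61447512,   0.        , 316.4562331 ],
       [  0.        , 617.61447512, 245.14922904],
       [  0.        ,   0.        ,   1.        ]]), 'k1': -0.09490298716207482, 'eye': array([ 0.28138869, -0.01321127,  1.49686797]), 'orientation': array([ 0.21045524, -0.00491132, -1.55333287])}
```

View pics/scene0.png

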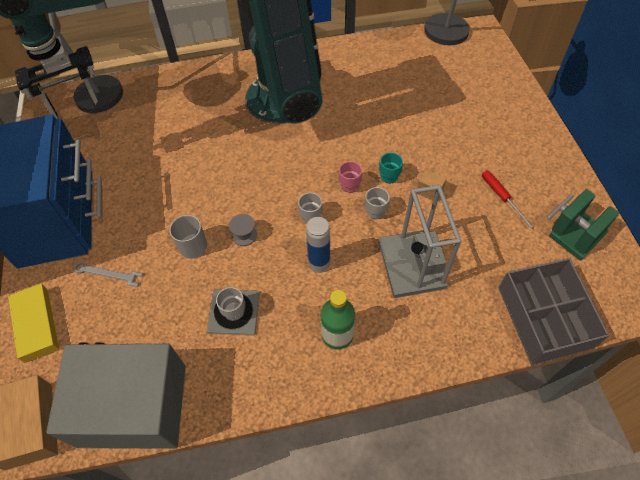

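View pics/top0.png

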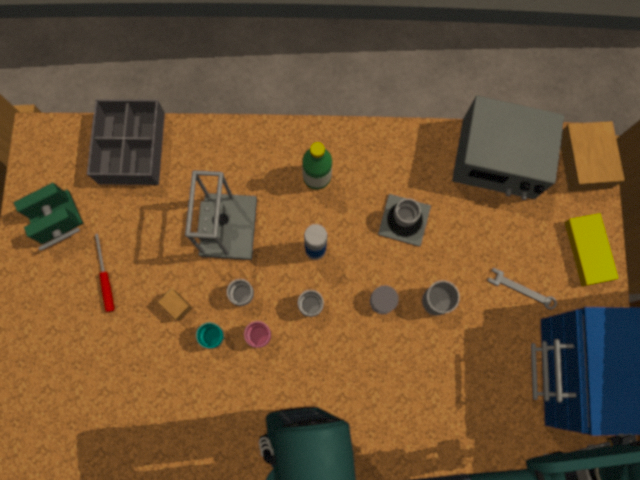

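Two pictures viewed. Candidates for the wanted cup, as scene px / top px:
- Grey stepped cups: (310,207)/(311,303) and (377,203)/(240,292). These fit the description and are the ones I want.
- Pink cup: (350,177)/(258,335). Leave it.
- Turquoise cup: (391,167)/(210,335). Leave it.
- Beaker: (187,236)/(442,298). Too large and has no step.
- Spool: (243,229)/(385,299).

cup_base is on the pad at (231,303)/(406,211). The counter is at about (223,218) in top, with its plunger facing right in the image (-y).

```bash
cat > h.py <<'E'
import numpy as np, cv2
from scipy.spatial.transform import Rotation as R
from scipy.optimize import least_squares
from bench import *
def cam(n):
    c=calibration(n); return c['camera_matrix'],c['k1'],np.array(c['eye']),R.from_euler('xyz',c['orientation']).as_matrix()
def plane(n,uv,z):
    K,k1,e,M=cam(n); uv=np.float64(uv).reshape(-1,1,2)
    p=cv2.undistortPoints(uv,K,np.array([k1,0,0,0,0.]),None)[:,0]
    d=np.c_[p[:,0],-p[:,1],-np.ones(len(p))]@M.T
    return (e+d*((z-e[2])/d[:,2])[:,None])
def proj(n,P):
    K,k1,e,M=cam(n); q=(np.atleast_2d(P)-e)@M; s=np.c_[q[:,0],-q[:,1]]/-q[:,2:]
    s=s*(1+k1*(s**2).sum(1,keepdims=True)); return s*[K[0,0],K[1,1]]+K[:2,2]
def blob(img,uv,sat=70,win=30):
    """contour (full-pixel coords) of the low-saturation blob nearest uv, 4x upsampled"""
    u,v=map(int,uv); s=4
    c=img[v-win:v+win,u-win:u+win]; c=cv2.resize(c,None,fx=s,fy=s,interpolation=cv2.INTER_CUBIC)
    m=(cv2.cvtColor(c,cv2.COLOR_RGB2HSV)[:,:,1]<sat).astype('u1')*255
    m=cv2.morphologyEx(m,cv2.MORPH_OPEN,np.ones((9,9)))
    cs,_=cv2.findContours(m,cv2.RETR_EXTERNAL,cv2.CHAIN_APPROX_NONE)
    k=max(cs,key=cv2.contourArea)[:,0]
    return (k+.5)/s-.5+[u-win,v-win]
def rim(n,cont,z,r=.030):
    """circle of known radius on plane z through the contour's far side (away from camera)"""
    e=cam(n)[2]; P=plane(n,cont,z)[:,:2]; c=P.mean(0)
    for _ in range(4):
        d=(c-e[:2])/np.linalg.norm(c-e[:2]); far=P[(P-c)@d>0.2*r]
        f=least_squares(lambda x:np.hypot(*(far-x).T)-r,c,loss='soft_l1',f_scale=.001); c=f.x
    return c,np.sqrt(np.mean(f.fun**2))
E
python3 - <<'E'
from h import *
S={n:cv2.cvtColor(cv2.imread(f'pics/{n}0.png'),cv2.COLOR_BGR2RGB) for n in('scene','top')}
for nm,px,z in[('a',{'scene':(310,207),'top':(311,303)},.068),('b',{'scene':(377,203),'top':(240,292)},.068)]:
    for n in S:
        k=blob(S[n],px[n]);print(nm,n,k.min(0),k.max(0),rim(n,k,z))
for nm,t,z in[('base','top',.08)]:
    print('base rough',plane('top',(407,211),z),plane('scene',(231,299),z))
print('pad corners z8',plane('top',[(389,197),(430,203),(422,243),(381,236)],.008)[:,:2].round(3).tolist())
print('counter plate z22',plane('top',[(257,196),(253,258),(202,255),(199,195)],.022)[:,:2].round(3).tolist())
print('plunger',plane('top',(223,218),.085),plane('scene',(417,247),.085))
print('spray top',plane('top',(316,234),.17),plane('scene',(318,224),.17))
A=cv2.resize(S['top'][160:320,180:340],(560,560),interpolation=2); 
B=cv2.resize(S['top'][190:230,385:425],(240,240),interpolation=2); C=cv2.resize(S['scene'][225:305,375:455],(240,240),interpolation=2)
o=np.zeros((560,800,3),'u1');o[:,:560]=A;o[:240,560:]=B;o[280:520,560:]=C
cv2.imwrite('pics/crop1.png',o[:,:,::-1])
E
```

```text
a scene [298.125 192.625] [328.625 236.375] (array([ 0.45081146, -0.00294231]), np.float64(0.0006095250546934647))
a top [297.875 290.875] [321.875 315.125] (array([ 0.44744571, -0.00216224]), np.float64(0.000712879133603463))
b scene [365.125 187.125] [388.625 218.125] (array([0.47261434, 0.16313362]), np.float64(0.0005530023565738155))
b top [227.125 280.125] [252.375 304.625] (array([0.4706403, 0.1621402]), np.float64(0.0008208112969044744))
base rough [[ 0.67127121 -0.22901264  0.08      ]] [[ 0.67435599 -0.22641952  0.08      ]]
pad corners z8 [[0.727, -0.195], [0.713, -0.298], [0.61, -0.276], [0.626, -0.174]]
counter plate z22 [[0.719, 0.135], [0.562, 0.139], [0.567, 0.264], [0.719, 0.28]]
plunger [[0.64458705 0.20712647 0.085     ]] [[0.64315377 0.20920191 0.085     ]]
spray top [[ 0.59002737 -0.01333219  0.17      ]] [[ 0.58447822 -0.00916333  0.17      ]]
```

View pics/crop1.png

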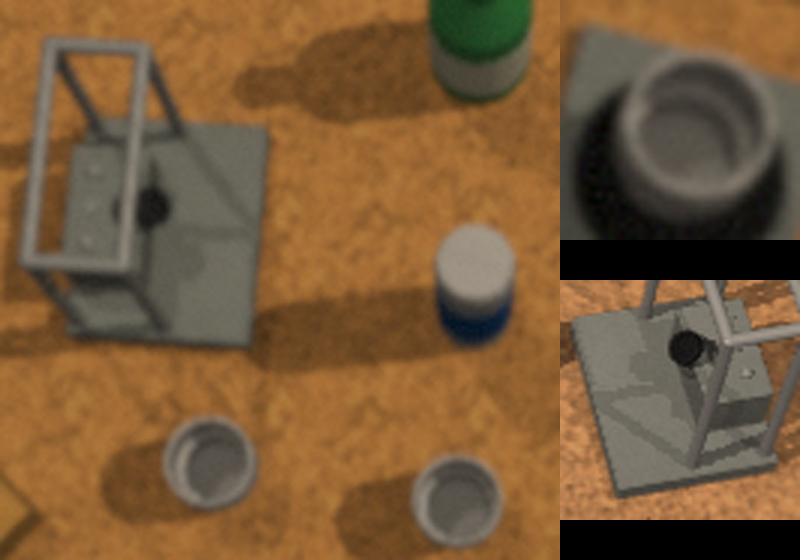

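Three viewed. The crop shows the inner step in both grey cups, at crop (210,462) and (457,500), so the choice holds. The black plunger cap is at crop (152,207), under the near rail. Next I refine the base rim, the counter yaw and the cap.

```bash
cat >> h.py <<'E'
def edgecirc(n,img,c0,z,r=.030,tol=.005,win=26):
    u,v=proj(n,[c0[0],c0[1],z])[0].astype(int); s=4
    c=cv2.resize(img[v-win:v+win,u-win:u+win],None,fx=s,fy=s,interpolation=cv2.INTER_CUBIC)
    ed=cv2.Canny(cv2.GaussianBlur(c,(0,0),2),20,50); q=np.argwhere(ed)[:,::-1]
    P=plane(n,(q+.5)/s-.5+[u-win,v-win],z)[:,:2]; x=np.array(c0[:2])
    for t in(2*tol,tol,tol*.6,tol*.6):
        g=P[abs(np.hypot(*(P-x).T)-r)<t]
        x=least_squares(lambda a:np.hypot(*(g-a).T)-r,x,loss='soft_l1',f_scale=.001).x
    return x,len(g)
E
python3 - <<'E'
from h import *
S={n:cv2.cvtColor(cv2.imread(f'pics/{n}0.png'),cv2.COLOR_BGR2RGB) for n in('scene','top')}
for nm,c,z in[('a',(.449,-.0025),.068),('b',(.4717,.1627),.068),('base',(.673,-.228),.08)]:
    for n in S: print(nm,n,edgecirc(n,S[n],c,z))
# front edge of counter plate (top view)
sat=cv2.cvtColor(S['top'],cv2.COLOR_RGB2HSV)[:,:,1].astype(float)
pts=[]
for v in list(range(203,222))+list(range(236,254)):
    r=sat[v,240:270]; i=np.where((r[:-1]<100)&(r[1:]>=100))[0]
    if len(i): i=i[0]; pts.append((240+i+(100-r[i])/(r[i+1]-r[i]),v))
P=plane('top',pts,0.0)[:,:2]; vx,vy,x0,y0=cv2.fitLine(P.astype('f4'),cv2.DIST_HUBER,0,.001,.001).ravel()
print('front edge dir',vx,vy,'at',x0,y0,len(P),'yaw offset deg',np.degrees(np.arctan2(vy,vx)))
for n,c in(('top',(223,218)),('scene',(416,247))):
    im=S[n].max(2); w=12; m=(im[c[1]-w:c[1]+w,c[0]-w:c[0]+w]<42).astype('u1')
    nb,l,st,ce=cv2.connectedComponentsWithStats(m); k=1+np.argmax(st[1:,4]); print(n,st[k],ce[k]+np.array(c)-w)
    print(plane(n,ce[k]+np.array(c)-w,.082))
E
```

```text
a scene (array([ 0.4489985 , -0.00315283]), 376)
a top (array([ 0.44865974, -0.00239359]), 380)
b scene (array([0.47114473, 0.16308621]), 375)
b top (array([0.46997759, 0.16073627]), 372)
base scene (array([ 0.67280258, -0.23078058]), 439)
base top (array([ 0.67082396, -0.23007214]), 261)
front edge dir 0.9990995 -0.04242823 at 0.62069106 0.14304365 37 yaw offset deg -2.4316883
top [ 9  8  8 11 69] [223.01449275 219.07246377]
[[0.64273921 0.20742824 0.082     ]]
scene [  8   7  11  13 105] [416.79047619 247.45714286]
[[0.6425876  0.20930278 0.082     ]]
```

```bash
cat > plan.py <<'E'
from h import *
def rpy(*a): return R.from_euler('xyz',a)
def down(yawdeg): return rpy(np.pi,0,np.radians(yawdeg))
def press(yawdeg=87.6,tilt=35):  # tool z along plunger -z, tool y level along counter width
    return down(yawdeg)*R.from_rotvec([0,0,0])*R.from_euler('y',np.radians(-tilt)) 
def plan(wps,start=None):
    """wps: (pos,Rot,nrows); prints rows in step_arm units"""
    o=get_obs(); p,q=(np.array(o['tool_pos']),R.from_euler('xyz',o['ee_rot'])) if start is None else start
    rows=[]
    for P,Q,n in wps:
        rv=(q.inv()*Q).as_rotvec()/n; d=(np.array(P)-p)/n
        for _ in range(n):
            r=np.r_[np.round(q.inv().apply(d)*100,2),np.round(rv,4)]; rows.append(r)
            p=p+q.apply(r[:3]/100); q=q*R.from_rotvec(r[3:])
    for i in range(0,len(rows),5): print('; '.join(' '.join(f'{x:g}' for x in r+0.) for r in rows[i:i+5]))
    return p,q
E
python3 - <<'E'
from plan import *
print(down(90).apply(np.eye(3)).round(2).tolist(), press().as_matrix()[:,2].round(3))
plan([((.12,-.33,.2),down(40),5),((.449,-.003,.16),down(90),10)])
E
```

```text
[[0.0, 1.0, 0.0], [1.0, -0.0, 0.0], [0.0, -0.0, -1.0]] [-0.024 -0.573 -0.819]
0.81 -4.01 0.1 -0.0004 -0.0001 -0.0931; 1.18 -3.92 0.1 -0.0004 -0.0001 -0.0931; 1.54 -3.79 0.09 -0.0004 -0.0001 -0.0931; 1.89 -3.64 0.09 -0.0004 -0.0001 -0.0931; 2.22 -3.44 0.09 -0.0004 -0.0001 -0.0931
4.62 -0.39 0.4 0 0 -0.0873; 4.64 0.01 0.4 0 0 -0.0873; 4.62 0.42 0.4 0 0 -0.0873; 4.57 0.82 0.4 0 0 -0.0873; 4.48 1.21 0.4 0 0 -0.0873
4.35 1.6 0.4 0 0 -0.0873; 4.2 1.97 0.4 0 0 -0.0873; 4.01 2.33 0.4 0 0 -0.0873; 3.79 2.67 0.4 0 0 -0.0873; 3.54 2.99 0.4 0 0 -0.0873
```

{"method": "step_arm", "body": {"increments": "0.8 -4 0.1 0 0 -0.093; 1.2 -3.9 0.1 0 0 -0.093; 1.5 -3.8 0.1 0 0 -0.093; 1.9 -3.6 0.1 0 0 -0.093; 2.2 -3.4 0.1 0 0 -0.093", "claw": -1}}

```text
time: 0.6
tool_pos: [0.1201, -0.3297, 0.1997]
ee_rot: [-3.141, -0.001, 0.701]
wrist_force: [0.2, 0.3, 1.1]
width: 0.0942
```

{"method": "step_arm", "body": {"increments": "4.6 -0.4 0.4 0 0 -0.087; 4.6 0 0.4 0 0 -0.087; 4.6 0.4 0.4 0 0 -0.087; 4.6 0.8 0.4 0 0 -0.087; 4.5 1.2 0.4 0 0 -0.087"}}

```text
time: 1.1
tool_pos: [0.2848, -0.1662, 0.1802]
ee_rot: [3.141, 0.0, 1.136]
wrist_force: [0.8, -1.1, 0.5]
width: 0.0938
```

{"method": "step_arm", "body": {"increments": "4.3 1.6 0.4 0 0 -0.087; 4.2 2 0.4 0 0 -0.087; 4 2.3 0.4 0 0 -0.087; 3.8 2.7 0.4 0 0 -0.087; 3.5 3 0.4 0 0 -0.087"}}

```text
time: 1.6
tool_pos: [0.4497, -0.0038, 0.1599]
ee_rot: [-3.141, 0.0, 1.572]
wrist_force: [0.7, -0.4, 0.7]
width: 0.0939
```

{"method": "step_arm", "body": {"increments": "0 0 0 0 0 0"}}

```text
time: 1.7
tool_pos: [0.4505, -0.0021, 0.1585]
ee_rot: [-3.139, -0.002, 1.575]
wrist_force: [-0.2, -0.3, -0.4]
width: 0.0938
```

{"method": "step_arm", "body": {"increments": "0 -0.05 3 0 0 0; 0 0 3 0 0 0; 0 0 3 0 0 0; 0 0 2 0 0 0; 0 0 1.1 0 0 0"}}

```text
time: 2.2
tool_pos: [0.4462, -0.0062, 0.0371]
ee_rot: [-3.137, -0.0, 1.567]
wrist_force: [0.9, -0.1, -0.6]
width: 0.094
```

{"method": "step_arm", "body": {"increments": "0 0 0 0 0 0; 0 0 0 0 0 0; 0 0 0 0 0 0; 0 0 0 0 0 0; 0 0 0 0 0 0", "claw": 1}}

```text
time: 2.7
tool_pos: [0.4494, -0.0059, 0.0407]
ee_rot: [3.139, 0.0, 1.568]
wrist_force: [0.9, -0.2, 1.5]
width: 0.0603
```

{"method": "step_arm", "body": {"increments": "0 0 0 0 0 0; 0 0 0 0 0 0"}}

```text
time: 2.9
tool_pos: [0.4494, -0.0059, 0.0406]
ee_rot: [3.139, 0.001, 1.568]
wrist_force: [-0.2, 0.2, 5.1]
width: 0.0603
```

{"method": "step_arm", "body": {"increments": "0 0 -3 0 0 0; 0 0 -4 0 0 0; 0 0 -5 0 0 0; 0 0 -3 0 0 0; 0 0 0 0 0 0"}}

```text
time: 3.4
tool_pos: [0.4511, -0.006, 0.1947]
ee_rot: [3.132, 0.001, 1.568]
wrist_force: [0.0, 0.3, -0.5]
width: 0.0603
```

```bash
sed -i 's/np.radians(-tilt)/np.radians(tilt)/' plan.py; python3 - <<'E'
from plan import *
print(press().as_matrix()[:,2].round(3),get_obs()['width'],get_obs()['wrist_force'])
plan([((.6718,-.2304,.175),down(90),9)])
E
```

```text
[ 0.024  0.573 -0.819] 0.06034513776458236 [ 0.0209693   0.32502172 -0.45314694]
-2.49 2.46 0.25 0.0011 0.0002 -0.0003; -2.49 2.46 0.24 0.0011 0.0002 -0.0003; -2.49 2.46 0.24 0.0011 0.0002 -0.0003; -2.49 2.46 0.24 0.0011 0.0002 -0.0003; -2.49 2.46 0.23 0.0011 0.0002 -0.0003
-2.49 2.45 0.23 0.0011 0.0002 -0.0003; -2.49 2.45 0.23 0.0011 0.0002 -0.0003; -2.49 2.45 0.22 0.0011 0.0002 -0.0003; -2.49 2.45 0.22 0.0011 0.0002 -0.0003
```

{"method": "step_arm", "body": {"increments": "-2.5 2.45 0.2 0 0 0; -2.5 2.45 0.2 0 0 0; -2.5 2.45 0.2 0 0 0; -2.5 2.45 0.2 0 0 0; -2.5 2.45 0.2 0 0 0"}}

```text
time: 3.9
tool_pos: [0.5703, -0.1318, 0.1765]
ee_rot: [-3.137, -0.001, 1.568]
wrist_force: [-0.6, 0.7, 0.2]
width: 0.0608
```

{"method": "step_arm", "body": {"increments": "-2.5 2.45 0.2 0 0 0; -2.5 2.45 0.2 0 0 0; -2.5 2.45 0.2 0 0 0; -2.4 2.45 0.2 0 0 0; 0 0 0 0 0 0"}}

```text
time: 4.4
tool_pos: [0.6684, -0.233, 0.1647]
ee_rot: [-3.134, -0.002, 1.565]
wrist_force: [0.0, 0.0, -0.7]
width: 0.0602
```

```bash
python3 - <<'E'
from h import *
I={n:snapshot(n) for n in('scene','top')}
for n in I: cv2.imwrite(f'pics/{n}1.png',I[n][:,:,::-1])
o=get_obs();print(o['tool_pos'],o['ee_rot'],o['width'])
o=[cv2.resize(I[n][a:a+75,b:b+75],(400,400),interpolation=2) for n,a,b in(('scene',235,195),('top',170,370))]
cv2.imwrite('pics/crop2.png',np.hstack(o)[:,:,::-1])
E
```

```text
[ 0.6672826  -0.23020509  0.16766934] [-3.13606289e+00 -2.72812262e-03  1.56718036e+00] 0.060365787452789074
```

View pics/crop2.png

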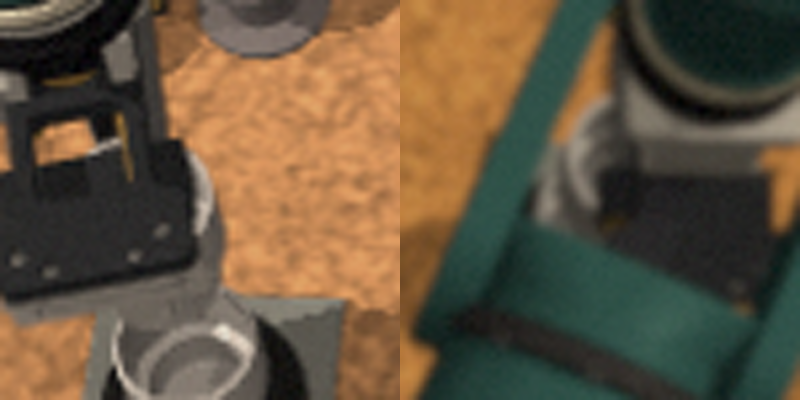

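Four viewed. The cup is held level above the base, with its lip at crop (110,300) and the base rim at crop (185,340). Single TCP readings jitter by about 2 mm, so I'll dead-reckon the commanded pose as a cross-check.

```bash
cat > log.txt <<'E'
0.8 -4 0.1 0 0 -0.093; 1.2 -3.9 0.1 0 0 -0.093; 1.5 -3.8 0.1 0 0 -0.093; 1.9 -3.6 0.1 0 0 -0.093; 2.2 -3.4 0.1 0 0 -0.093
4.6 -0.4 0.4 0 0 -0.087; 4.6 0 0.4 0 0 -0.087; 4.6 0.4 0.4 0 0 -0.087; 4.6 0.8 0.4 0 0 -0.087; 4.5 1.2 0.4 0 0 -0.087
4.3 1.6 0.4 0 0 -0.087; 4.2 2 0.4 0 0 -0.087; 4 2.3 0.4 0 0 -0.087; 3.8 2.7 0.4 0 0 -0.087; 3.5 3 0.4 0 0 -0.087
0 -0.05 12.1 0 0 0
0 0 -15 0 0 0
-22.4 22.05 1.8 0 0 0
E
cat >> plan.py <<'E'
def dead(fn='log.txt',verbose=False):
    p=np.array([.127,-.535,.206]); q=rpy(np.pi,0,-1.441+.103+np.pi/2)
    for L in open(fn):
        for r in L.strip().split(';'):
            r=np.array(r.split(),float); p=p+q.apply(r[:3]/100); q=q*R.from_rotvec(r[3:])
        if verbose: print(p.round(4),q.as_euler('xyz').round(3))
    return p,q
E
python3 - <<'E'
from plan import *
dead(verbose=True); o=get_obs(); print(o['tool_pos'],o['ee_rot'])
E
```

```text
[ 0.1204 -0.3315  0.201 ] [3.142 0.    0.698]
[ 0.2842 -0.1677  0.181 ] [3.142 0.    1.133]
[ 0.4491 -0.0056  0.161 ] [3.142 0.    1.568]
[ 0.4486 -0.0056  0.04  ] [3.142 0.    1.568]
[ 0.4486 -0.0056  0.19  ] [3.142 0.    1.568]
[ 0.6684 -0.2302  0.172 ] [3.142 0.    1.568]
[ 0.6672826  -0.23020509  0.16766934] [-3.13606289e+00 -2.72812262e-03  1.56718036e+00]
```

```bash
python3 - <<'E'
from plan import *
I=cv2.cvtColor(cv2.imread('pics/scene1.png'),cv2.COLOR_BGR2RGB); I0=cv2.cvtColor(cv2.imread('pics/scene0.png'),cv2.COLOR_BGR2RGB)
def edge(img,v,u0,u1):
    r=cv2.GaussianBlur(img,(0,0),.7)[v,u0:u1].astype(float); g=np.linalg.norm(np.gradient(r,axis=0),axis=1); i=g.argmax()
    i=np.clip(i,1,len(g)-2); a,b,c=g[i-1:i+2]; return u0+i+.5*(a-c)/(a-2*b+c+1e-9)
def dist(u,v,c):   # signed plan-view distance of pixel ray from vertical axis at c (right positive)
    e=cam('scene')[2][:2]; p=plane('scene',(u,v),.05)[0,:2]; d=(p-e)/np.linalg.norm(p-e)
    w=np.array(c)-e; return (w[0]*d[1]-w[1]*d[0])*1000
for nm,img,rows,u0,u1,c in(('held R',I,range(277,287),230,243,(.6684,-.2274)),('base R now',I,range(300,310),238,250,(.6718,-.2304)),('base R first',I0,range(296,310),238,250,(.6718,-.2304)),('base L first',I0,range(296,310),210,225,(.6718,-.2304))):
    es=[edge(img,v,u0,u1) for v in rows]; print(nm,np.round(es,1),np.round([dist(u,v,c) for u,v in zip(es,rows)],1))
E
```

```text
held R [230.4 230.4 236.9 236.9 236.9 236.7 236.4 236.1 236.  236.1] [-14.5 -13.7 -25.9 -25.3 -24.5 -23.5 -22.1 -20.9 -20.2 -19.6]
base R now [242.4 242.4 242.2 241.9 241.3 244.7 239.8 244.4 244.2 244. ] [-26.5 -25.7 -24.5 -23.3 -21.2 -27.8 -16.4 -25.6 -24.5 -23.4]
base R first [242.8 242.9 242.8 242.7 242.5 242.4 242.2 241.9 241.3 244.7 244.7 244.5
 244.2 244. ] [-29.9 -29.5 -28.7 -27.7 -26.6 -25.6 -24.5 -23.2 -21.2 -27.8 -27.1 -26.
 -24.6 -23.4]
base L first [217.8 217.6 217.2 217.1 217.1 217.2 217.3 217.9 216.1 216.6 217.  217.6
 218.1 218.6] [20.4 21.8 23.4 24.3 25.1 25.9 26.4 26.1 30.6 30.4 30.4 30.1 30.1 29.8]
```

```bash
python3 - <<'E'
from plan import *
I=cv2.cvtColor(cv2.imread('pics/scene1.png'),cv2.COLOR_BGR2RGB); I0=cv2.cvtColor(cv2.imread('pics/scene0.png'),cv2.COLOR_BGR2RGB)
def edge(img,v,u0,u1):
    s=cv2.cvtColor(cv2.GaussianBlur(img,(0,0),.6),cv2.COLOR_RGB2HSV)[v,u0:u1,1].astype(float); j=np.where((s[:-1]<95)&(s[1:]>=95))[0]
    return u0+j[-1]+(95-s[j[-1]])/(s[j[-1]+1]-s[j[-1]]) if len(j) else np.nan
def dist(u,v,c):
    e=cam('scene')[2][:2]; p=plane('scene',(u,v),.05)[0,:2]; d=(p-e)/np.linalg.norm(p-e)
    w=np.array(c)-e; return -(w[0]*d[1]-w[1]*d[0])*1000
c=np.array([.6684,-.2274]); e=cam('scene')[2][:2]; d=(c-e)/np.linalg.norm(c-e)
for z in(.155,.165,.18,.2): print(z,proj('scene',[*(c+.03*np.array([-d[1],d[0]])),z]).round(1),proj('scene',[*(c-.03*np.array([-d[1],d[0]])),z]).round(1))
es=[edge(I,v,226,246) for v in range(258,288)]; print(np.round(es,1),[round(dist(u,v,c),1) for u,v in zip(es,range(258,288))])
# control: cup_b in first image, right side
cb=(.4708,.162)
es=[edge(I0,v,375,398) for v in range(190,216)]; print(np.round(es,1),[round(dist(u,v,cb),1) for u,v in zip(es,range(190,216))])
E
```

```text
0.155 [[210.6 286.1]] [[238.  275.9]]
0.165 [[209.7 283.9]] [[237.3 273.6]]
0.18 [[208.2 280.5]] [[236.2 270.2]]
0.2 [[206.2 275.9]] [[234.7 265.4]]
[  nan   nan   nan 227.  228.5 230.3 231.6 232.4 233.2 233.5 233.9 234.3
 234.5 234.7 234.9 235.2 235.4 235.6 235.9 236.2 236.4 236.4 236.4 236.4
 236.2 235.9 235.7 235.7 235.7 235.9] [np.float64(nan), np.float64(nan), np.float64(nan), np.float64(18.3), np.float64(20.5), np.float64(23.3), np.float64(25.0), np.float64(26.0), np.float64(26.8), np.float64(26.8), np.float64(26.9), np.float64(27.0), np.float64(26.8), np.float64(26.6), np.float64(26.3), np.float64(26.2), np.float64(26.0), np.float64(25.9), np.float64(25.8), np.float64(25.8), np.float64(25.4), np.float64(24.8), np.float64(24.2), np.float64(23.5), np.float64(22.5), np.float64(21.3), np.float64(20.2), np.float64(19.5), np.float64(18.8), np.float64(18.4)]
[385.9 386.9 387.7 388.3 388.7 389.  389.1 389.2 389.3 389.2 389.  388.7
 388.5 388.4 388.1 387.8 387.8 387.5 387.3 386.8 386.2 385.2 384.7 384.4
 384.  383.3] [np.float64(21.0), np.float64(23.9), np.float64(26.2), np.float64(27.8), np.float64(29.3), np.float64(30.4), np.float64(30.9), np.float64(31.5), np.float64(32.0), np.float64(32.4), np.float64(32.1), np.float64(31.7), np.float64(31.5), np.float64(31.7), np.float64(31.4), np.float64(31.1), np.float64(31.3), np.float64(31.1), np.float64(30.9), np.float64(30.0), np.float64(28.9), np.float64(26.9), np.float64(25.9), np.float64(25.6), np.float64(24.7), np.float64(23.4)]
```

{"method": "step_arm", "body": {"increments": "-0.12 0.35 2 0 0 0; 0 0 2.5 0 0 0; 0 0 0.5 0 0 0; 0 0 0.5 0 0 0; 0 0 0.5 0 0 0"}}

```text
time: 5.0
tool_pos: [0.6717, -0.2314, 0.1154]
ee_rot: [3.139, 0.002, 1.568]
wrist_force: [-5.9, 0.0, 15.5]
width: 0.0603
```

{"method": "step_arm", "body": {"increments": "0 0 0.3 0 0 0; 0 0 0.3 0 0 0; 0 0 0 0 0 0"}}

```text
time: 5.3
tool_pos: [0.6728, -0.2324, 0.1123]
ee_rot: [3.135, 0.004, 1.568]
wrist_force: [-3.1, 0.6, 12.3]
width: 0.0608
```

Contact came about 5 mm into the mouth with Fx = -6 N, so the cup sits too far in +x. I'll back off a little, shift in -x and try again.

{"method": "step_arm", "body": {"increments": "0 0 -0.5 0 0 0; 0 -0.2 -0.3 0 0 0; 0 0 0 0 0 0; 0 0 0 0 0 0"}}

```text
time: 5.7
tool_pos: [0.6698, -0.2314, 0.1135]
ee_rot: [3.141, -0.0, 1.568]
wrist_force: [-0.1, 0.3, 0.8]
width: 0.0606
```

{"method": "step_arm", "body": {"increments": "0 0 0.4 0 0 0; 0 0 0.3 0 0 0; 0 0 0.3 0 0 0; 0 0 0 0 0 0"}}

```text
time: 6.1
tool_pos: [0.6695, -0.2316, 0.1023]
ee_rot: [-3.14, -0.0, 1.568]
wrist_force: [0.6, -1.1, 0.4]
width: 0.061
```

{"method": "step_arm", "body": {"increments": "0 0 0.3 0 0 0; 0 0 0.3 0 0 0; 0 0 0.2 0 0 0; 0 0 0 0 0 0"}}

```text
time: 6.5
tool_pos: [0.6711, -0.2333, 0.097]
ee_rot: [3.137, 0.004, 1.567]
wrist_force: [2.1, -2.4, 4.3]
width: 0.0607
```

{"method": "step_arm", "body": {"increments": "0 0 0.2 0 0 0; 0 0 0.2 0 0 0; 0 0 0 0 0 0"}}

```text
time: 6.8
tool_pos: [0.6718, -0.2338, 0.094]
ee_rot: [3.135, 0.005, 1.567]
wrist_force: [1.8, -3.7, 5.7]
width: 0.0603
```

{"method": "step_arm", "body": {"increments": "0 0 0.2 0 0 0; 0 0 0.1 0 0 0; 0 0 0 0 0 0"}}

```text
time: 7.1
tool_pos: [0.6727, -0.2341, 0.0925]
ee_rot: [3.132, 0.006, 1.567]
wrist_force: [3.3, -3.1, 8.8]
width: 0.0604
```

{"method": "step_arm", "body": {"increments": "0 0 0 0 0 0; 0 0 0 0 0 0; 0 0 0 0 0 0; 0 0 0 0 0 0; 0 0 0 0 0 0", "claw": -1}}

```text
time: 7.6
tool_pos: [0.6693, -0.2313, 0.0875]
ee_rot: [-3.14, -0.001, 1.568]
wrist_force: [-0.3, 0.1, 0.9]
width: 0.0935
```

{"method": "step_arm", "body": {"increments": "0 0 -2 0 0 0; 0 0 -4 0 0 0; 0 0 -4 0 0 0; 0 0 -4 0 0 0; 0 0 -3 0 0 0"}}

```text
time: 8.1
tool_pos: [0.67, -0.2316, 0.2618]
ee_rot: [3.139, 0.001, 1.568]
wrist_force: [0.4, 0.4, -1.1]
width: 0.094
```

```bash
cat >> log.txt <<'E'
-0.12 0.35 6 0 0 0; 0 0 .6 0 0 0; 0 -.2 -.8 0 0 0; 0 0 1 0 0 0; 0 0 1.5 0 0 0
0 0 -17 0 0 0
E
sed -i '$!b' log.txt; python3 - <<'E'
from plan import *
p,q=dead(); print(p,q.as_euler('xyz'))
print(get_obs()['tool_pos'])
E
```

```text
[ 0.66989859 -0.23143006  0.259     ] [3.14159265 0.         1.56779633]
[ 0.67002674 -0.23163352  0.26183874]
```

```bash
python3 - <<'E'
from plan import *
s=dead(); a=-press().as_matrix()[:,2]; f=np.array([.643,.2075,.085]); print((f+.11*a).round(3))
s=plan([((.642,.13,.25),down(87.6),9),((f+.11*a),press(),6)],s); print('---');s=plan([(f+.03*a,press(),3)],s)
E
```

```text
[0.64  0.144 0.175]
4.01 -0.32 0.1 0 0 0.0043; 4.01 -0.34 0.1 0 0 0.0043; 4.01 -0.36 0.1 0 0 0.0043; 4.01 -0.37 0.1 0 0 0.0043; 4.01 -0.39 0.1 0 0 0.0043
4.01 -0.41 0.1 0 0 0.0043; 4.01 -0.43 0.1 0 0 0.0043; 4 -0.44 0.1 0 0 0.0043; 4 -0.46 0.1 0 0 0.0043; 0.24 -0.04 1.25 0 0.1018 0
0.11 -0.04 1.27 0 0.1018 0; -0.02 -0.04 1.27 0 0.1018 0; -0.15 -0.04 1.26 0 0.1018 0; -0.27 -0.04 1.24 0 0.1018 0; -0.4 -0.04 1.21 0 0.1018 0
---
0 0.01 2.67 0 0 0.0001; 0 0.01 2.67 0 0 0.0001; 0 0.01 2.67 0 0 0.0001
```

{"method": "step_arm", "body": {"increments": "4 -0.3 0.1 0 0 0; 4 -0.3 0.1 0 0 0; 4 -0.3 0.1 0 0 0; 4 -0.3 0.1 0 0 0; 4 -0.3 0.1 0 0 0", "claw": 1}}

```text
time: 8.6
tool_pos: [0.6549, -0.03, 0.2532]
ee_rot: [-3.141, -0.0, 1.568]
wrist_force: [0.8, 0.1, 0.8]
width: 0.0573
```

{"method": "step_arm", "body": {"increments": "4 -0.3 0.1 0 0 0; 4 -0.3 0.1 0 0 0; 4 -0.3 0.1 0 0 0; 4.1 -0.3 0.1 0 0 0.04; 0 0 0 0 0 0"}}

```text
time: 9.1
tool_pos: [0.6427, 0.1349, 0.249]
ee_rot: [-3.14, -0.002, 1.534]
wrist_force: [0.4, -0.3, 0.7]
width: 0.0175
```

```bash
cat >> log.txt <<'E'
32 -2.4 .8 0 0 0; 4.1 -.3 .1 0 0 .04
E
python3 - <<'E'
from plan import *
I={n:snapshot(n) for n in('scene','top')}
for n in I: cv2.imwrite(f'pics/{n}2.png',I[n][:,:,::-1])
for z in(.119,.125): print(z,[edgecirc(n,I[n],(.671,-.231),z) for n in I])
print(dead()[0],get_obs()['joint_positions'].round(2))
o=[cv2.resize(I[n][a:a+75,b:b+75],(400,400),interpolation=2) for n,a,b in(('scene',255,195),('top',170,370))]
cv2.imwrite('pics/crop3.png',np.hstack(o)[:,:,::-1])
E
```

```text
0.119 [(array([ 0.67209904, -0.22744163]), 528), (array([ 0.67023924, -0.22790769]), 280)]
0.125 [(array([ 0.67505008, -0.22697833]), 489), (array([ 0.66910809, -0.22713217]), 273)]
[0.64398171 0.12964931 0.25      ] [ 0.11  0.33  1.   -0.    1.81  0.15]
```

View pics/crop3.png

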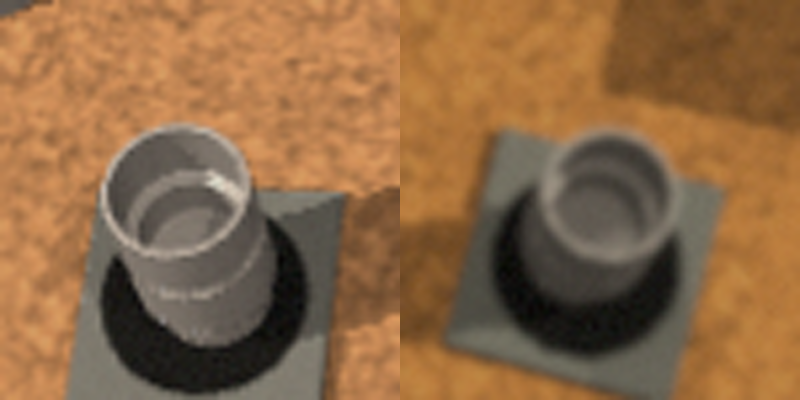

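Five viewed. Cup a is seated on the base, upright at crop (178,200), and both cameras agree on its rim height of 119 mm. Now the plunger press.

{"method": "step_arm", "body": {"increments": "0.2 -0.05 1.25 0 0.1 0; 0.1 -0.05 1.25 0 0.1 0; 0 0 1.25 0 0.1 0; -0.15 0 1.25 0 0.1 0; -0.3 0 1.25 0 0.1 0"}}

```text
time: 9.7
tool_pos: [0.644, 0.1383, 0.1877]
ee_rot: [3.139, -0.503, 1.526]
wrist_force: [0.2, 0.2, -1.0]
width: 0.0007
```

{"method": "step_arm", "body": {"increments": "-0.4 0 1.2 0 0.11 0; 0 0 0 0 0 0; 0 0 0 0 0 0"}}

```text
time: 10.0
tool_pos: [0.6435, 0.1409, 0.1744]
ee_rot: [-3.14, -0.608, 1.524]
wrist_force: [0.1, 0.5, 0.2]
width: 0.0006
```

```bash
cat >> log.txt <<'E'
0.2 -0.05 1.25 0 0.1 0; 0.1 -0.05 1.25 0 0.1 0; 0 0 1.25 0 0.1 0; -0.15 0 1.25 0 0.1 0; -0.3 0 1.25 0 0.1 0; -0.4 0 1.2 0 0.11 0
E
python3 - <<'E'
from plan import *
s=dead(); a=-press().as_matrix()[:,2]; f=np.array([.643,.2075,.085]); o=get_obs()
print(s[0],o['tool_pos'],o['ee_rot'],s[1].as_euler('xyz'),'want',press().as_euler('xyz'),o['joint_positions'].round(2))
print('face in tool frame cm',s[1].inv().apply(f-s[0])*100)
I={n:snapshot(n) for n in('scene','top')}
for n in I: cv2.imwrite(f'pics/{n}3.png',I[n][:,:,::-1])
o=[cv2.resize(I[n][b:b+100,c:c+100],(400,400),interpolation=2) for n,b,c in(('scene',180,350),('top',160,170))]
cv2.imwrite('pics/crop4.png',np.hstack(o)[:,:,::-1])
E
```

```text
[0.64355585 0.14301458 0.17539625] [0.64354945 0.14094703 0.17438342] [-3.13987651 -0.60828936  1.52413702] [ 3.14159265 -0.61        1.52779633] want [ 3.14159265 -0.61086524  1.52890842] [-0.18  0.31  1.29  0.6   1.62 -0.13]
face in tool frame cm [ 0.10018298 -0.33273524 11.098687  ]
```

View pics/crop4.png

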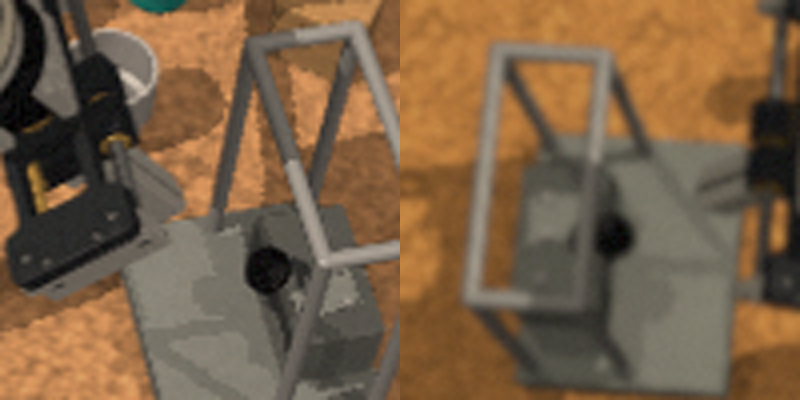

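Six viewed. The frame and the black cap at scene-crop (267,270) / top-crop (613,232) are clear, and the gripper waits in front. I'll project the TCP and cap to confirm that the tip and line of travel are where expected.

```bash
python3 - <<'E'
from plan import *
s=dead(); f=np.array([.643,.2075,.085]); q=s[1]
for n,b,c,off in(('scene',180,350,0),('top',160,170,400)):
    for nm,P in(('tcp',s[0]),('grasp',s[0]-q.apply([0,0,.0188])),('back60',s[0]-q.apply([0,0,.06])),('face',f),('along',s[0]+q.apply([0,0,.11])),('tip+y',s[0]+q.apply([0,.012,0]))):
        uv=proj(n,P)[0]; print(n,nm,((uv-[c,b])*4+[off,0]).round())
# cap triangulated: black blob centroids rays, first pictures
e=[];d=[]
for n,uv in(('top',(223.0,219.07)),('scene',(416.79,247.46))):
    a=plane(n,uv,0)[0]; E=cam(n)[2]; e.append(E); d.append((a-E)/np.linalg.norm(a-E))
A=sum(np.eye(3)-np.outer(x,x) for x in d); b=sum((np.eye(3)-np.outer(x,x))@y for x,y in zip(d,e)); print(np.linalg.solve(A,b))
I=cv2.cvtColor(cv2.imread('pics/scene3.png'),cv2.COLOR_BGR2RGB); 
E
```

```text
scene tcp [173. 206.]
scene grasp [156. 193.]
scene back60 [118. 165.]
scene face [265. 268.]
scene along [264. 273.]
scene tip+y [179. 224.]
top tcp [704. 195.]
top grasp [720. 188.]
top back60 [758. 174.]
top face [611. 235.]
top along [614. 229.]
top tip+y [706. 174.]
[0.64281723 0.20823739 0.08254859]
```

The tip projects exactly onto the seen finger tip, and its line of travel meets the cap centre once I correct y by -0.25 cm. Pressing now.

{"method": "step_arm", "body": {"increments": "0.1 -0.25 3 0 0 0; 0 0 3 0 0 0; 0 0 3 0 0 0; 0 0 1.2 0 0 0; 0 0 0 0 0 0"}}

```text
time: 10.6
tool_pos: [0.6427, 0.2038, 0.0914]
ee_rot: [-3.14, -0.609, 1.53]
wrist_force: [-0.4, 0.2, 0.0]
width: 0.0006
```

{"method": "step_arm", "body": {"increments": "0 0 0.7 0 0 0; 0 0 0.7 0 0 0; 0 0 0.5 0 0 0; 0 0 0 0 0 0"}}

```text
time: 11.0
tool_pos: [0.6458, 0.2131, 0.0785]
ee_rot: [3.136, -0.611, 1.53]
wrist_force: [0.4, -2.4, 5.4]
width: 0.0001
```

{"method": "step_arm", "body": {"increments": "0 0 0.5 0 0 0; 0 0 0.3 0 0 0; 0 0 0 0 0 0"}}

```text
time: 11.3
tool_pos: [0.646, 0.2157, 0.0748]
ee_rot: [3.135, -0.61, 1.532]
wrist_force: [-5.4, -9.2, 14.9]
width: 0.0005
```

{"method": "step_arm", "body": {"increments": "0 0 0.2 0 0 0; 0 0 0.2 0 0 0; 0 0 0 0 0 0"}}

```text
time: 11.6
tool_pos: [0.6461, 0.2159, 0.0746]
ee_rot: [3.133, -0.608, 1.534]
wrist_force: [-11.9, -18.1, 25.8]
width: 0.0003
```

Force rose from 6 N on the spring to 33 N with the tip no longer moving, about 14 mm past first contact, so the plunger is on its stop. Retreat.

{"method": "step_arm", "body": {"increments": "0 0 -2 0 0 0; 0 0 -3 0 0 0; 0 0 -4 0 0 0; 0 0 -4 0 0 0; 0 0 -3 0 0 0", "claw": -1}}

```text
time: 12.1
tool_pos: [0.6409, 0.1266, 0.2001]
ee_rot: [3.138, -0.609, 1.528]
wrist_force: [0.0, -0.2, 0.4]
width: 0.0368
```

```bash
cat >> log.txt <<'E'
0.1 -0.25 13.3 0 0 0; 0 0 -16 0 0 0
E
python3 - <<'E'
from plan import *
s=dead(); o=get_obs(); print(s[0],o['tool_pos'],o['ee_rot'],o['width'])
s=plan([((.60,.10,.25),down(75),5),((.4708,.162,.20),down(45),5)],s)
I=snapshot('scene'); cv2.imwrite('pics/scene4.png',I[:,:,::-1]); m=(I.max(2)[235:259,404:428]<42).astype('u1')
nb,l,st,ce=cv2.connectedComponentsWithStats(m);k=1+np.argmax(st[1:,4]);print('cap blob',st[k],ce[k]+[404,235])
E
```

```text
[0.6404285  0.12848782 0.19809962] [0.64085031 0.12655568 0.20009471] [ 3.13821235 -0.60897356  1.5284415 ] 0.036824353104074045
0.1 -0.78 -1.2 -0.0133 -0.1215 0.0424; -0.08 -0.77 -1.21 -0.0133 -0.1215 0.0424; -0.26 -0.74 -1.2 -0.0133 -0.1215 0.0424; -0.43 -0.71 -1.17 -0.0133 -0.1215 0.0424; -0.6 -0.68 -1.11 -0.0133 -0.1215 0.0424
0.53 -2.82 1 0 0 0.1047; 0.23 -2.86 1 0 0 0.1047; -0.07 -2.87 1 0 0 0.1047; -0.37 -2.84 1 0 0 0.1047; -0.66 -2.79 1 0 0 0.1047
cap blob [  8   7  11  14 107] [416.76635514 247.37383178]
```

The cap has sprung back: its blob is at (416.8,247.4), the same as before. On to cup b.

{"method": "step_arm", "body": {"increments": "0.1 -0.8 -1.2 -0.013 -0.121 0.042; -0.1 -0.8 -1.2 -0.013 -0.121 0.042; -0.3 -0.7 -1.2 -0.013 -0.121 0.042; -0.4 -0.7 -1.2 -0.013 -0.121 0.042; -0.6 -0.7 -1.1 -0.013 -0.121 0.042"}}

```text
time: 12.65
tool_pos: [0.5996, 0.0992, 0.2504]
ee_rot: [3.14, 0.002, 1.309]
wrist_force: [0.4, -0.5, -1.0]
width: 0.0809
```

{"method": "step_arm", "body": {"increments": "0.5 -2.8 1 0 0 0.105; 0.2 -2.9 1 0 0 0.105; -0.1 -2.9 1 0 0 0.105; -0.4 -2.8 1 0 0 0.105; -0.7 -2.8 1 0 0 0.105"}}

```text
time: 13.15
tool_pos: [0.468, 0.1606, 0.1983]
ee_rot: [-3.139, -0.001, 0.782]
wrist_force: [0.1, 0.5, 0.2]
width: 0.0938
```

{"method": "step_arm", "body": {"increments": "0 0 0 0 0 0; 0 0 0 0 0 0"}}

```text
time: 13.35
tool_pos: [0.4693, 0.1602, 0.1993]
ee_rot: [-3.14, -0.001, 0.789]
wrist_force: [-0.2, -0.0, -0.1]
width: 0.0938
```

```bash
cat >> log.txt <<'E'
0.1 -0.8 -1.2 -0.013 -0.121 0.042; -0.1 -0.8 -1.2 -0.013 -0.121 0.042; -0.3 -0.7 -1.2 -0.013 -0.121 0.042; -0.4 -0.7 -1.2 -0.013 -0.121 0.042; -0.6 -0.7 -1.1 -0.013 -0.121 0.042
0.5 -2.8 1 0 0 0.105; 0.2 -2.9 1 0 0 0.105; -0.1 -2.9 1 0 0 0.105; -0.4 -2.8 1 0 0 0.105; -0.7 -2.8 1 0 0 0.105
E
python3 - <<'E'
from plan import *
s=dead(); o=get_obs(); print(s[0],s[1].as_euler('xyz'),o['tool_pos'],o['ee_rot'],o['width'])
plan([((.4708,.162,.040),down(45),4)],s)
E
```

```text
[0.46951667 0.1602082  0.20024507] [-3.13922405e+00 -1.46357498e-03  7.86320653e-01] [0.46928409 0.16021171 0.1993017 ] [-3.13982136e+00 -1.34217688e-03  7.88869354e-01] 0.09380745608722542
0.05 0 4.01 -0.0006 -0.0004 0.0002; 0.05 0 4.01 -0.0006 -0.0004 0.0002; 0.05 0 4.01 -0.0006 -0.0004 0.0002; 0.05 -0.01 4.01 -0.0006 -0.0004 0.0002
```

{"method": "step_arm", "body": {"increments": "0.05 0 4 -0.0024 -0.0015 0; 0.05 0 4 0 0 0; 0.05 0 4 0 0 0; 0.05 0 3 0 0 0; 0 0 1 0 0 0"}}

```text
time: 13.85
tool_pos: [0.4696, 0.1604, 0.036]
ee_rot: [-3.139, 0.005, 0.786]
wrist_force: [-0.4, -0.4, -0.3]
width: 0.0939
```

{"method": "step_arm", "body": {"increments": "0 0 0 0 0 0; 0 0 0 0 0 0; 0 0 0 0 0 0; 0 0 0 0 0 0; 0 0 0 0 0 0", "claw": 1}}

```text
time: 14.35
tool_pos: [0.4719, 0.1618, 0.0413]
ee_rot: [3.14, -0.003, 0.786]
wrist_force: [0.4, -0.4, 3.2]
width: 0.0597
```

{"method": "step_arm", "body": {"increments": "0 0 -3 0 0 0; 0 0 -4 0 0 0; 0 0 -5 0 0 0; 0 0 -5 0 0 0; 0 0 -4 0 0 0"}}

```text
time: 14.85
tool_pos: [0.471, 0.1617, 0.2535]
ee_rot: [3.139, -0.003, 0.787]
wrist_force: [-0.1, 0.4, -0.6]
width: 0.0601
```

```bash
cat >> log.txt <<'E'
0.05 0 4 -0.0024 -0.0015 0; 0.05 0 4 0 0 0; 0.05 0 4 0 0 0; 0.05 0 3 0 0 0; 0 0 1 0 0 0
0 0 -21 0 0 0
E
python3 - <<'E'
from plan import *
s=dead(); o=get_obs(); print(s[0],s[1].as_euler('xyz'),o['tool_pos'],o['ee_rot'],o['width'],o['wrist_force'])
plan([((.56,-.0,.25),down(67),4),((.66,-.19,.235),down(90),5),((.671,-.2305,.215),down(90),1)],s)
E
```

```text
[0.47090419 0.1617364  0.2502459 ] [3.14156125e+00 3.64236387e-05 7.86322406e-01] [0.47101908 0.16166675 0.25346865] [ 3.13931859 -0.00319448  0.78656502] 0.06011599961696976 [-0.07821456  0.3916864  -0.59006679]
-1.29 4.43 0.01 0 0 -0.0958; -1.71 4.29 0.01 0 0 -0.0958; -2.11 4.11 0.01 0 0 -0.0958; -2.49 3.89 0.01 0 0 -0.0958; -2.72 3.32 0.3 0 0 -0.0803
-2.97 3.1 0.3 0 0 -0.0803; -3.21 2.85 0.3 0 0 -0.0803; -3.43 2.58 0.3 0 0 -0.0803; -3.63 2.3 0.3 0 0 -0.0803; -4.05 1.09 1.99 0 0 0.0002
```

{"method": "step_arm", "body": {"increments": "-1.3 4.4 0 0 0 -0.096; -1.7 4.3 0 0 0 -0.096; -2.1 4.1 0 0 0 -0.096; -2.5 3.9 0 0 0 -0.096; -2.7 3.3 0.3 0 0 -0.08"}}

```text
time: 15.35
tool_pos: [0.5805, -0.0397, 0.2474]
ee_rot: [3.14, -0.0, 1.254]
wrist_force: [0.2, 0.4, -1.0]
width: 0.0599
```

{"method": "step_arm", "body": {"increments": "-3 3.1 0.3 0 0 -0.08; -3.2 2.9 0.3 0 0 -0.08; -3.4 2.6 0.3 0 0 -0.08; -3.6 2.3 0.3 0 0 -0.08; -3.8 1.1 2 0 0 0"}}

```text
time: 15.85
tool_pos: [0.6736, -0.2294, 0.2173]
ee_rot: [3.136, 0.002, 1.572]
wrist_force: [1.3, 0.5, -0.5]
width: 0.0601
```

{"method": "step_arm", "body": {"increments": "0 0 0 0 0 0; 0 0 0 0 0 0"}}

```text
time: 16.05
tool_pos: [0.6709, -0.2279, 0.2129]
ee_rot: [-3.139, -0.002, 1.569]
wrist_force: [0.2, 1.1, -0.4]
width: 0.0601
```

```bash
cat >> log.txt <<'E'
-1.3 4.4 0 0 0 -0.096; -1.7 4.3 0 0 0 -0.096; -2.1 4.1 0 0 0 -0.096; -2.5 3.9 0 0 0 -0.096; -2.7 3.3 0.3 0 0 -0.08
-3 3.1 0.3 0 0 -0.08; -3.2 2.9 0.3 0 0 -0.08; -3.4 2.6 0.3 0 0 -0.08; -3.6 2.3 0.3 0 0 -0.08; -3.8 1.1 2 0 0 0
E
python3 - <<'E'
from plan import *
s=dead(); o=get_obs(); print(s[0],s[1].as_euler('xyz'),o['tool_pos'],o['ee_rot'],o['width'])
I=snapshot('scene'); cv2.imwrite('pics/scene5.png',I[:,:,::-1])
cv2.imwrite('pics/crop5.png',cv2.resize(I[215:315,180:280],(500,500),interpolation=2)[:,:,::-1])
plan([((.6707,-.228,s[0][2]),down(90),1)],s)
E
```

```text
[ 0.67155955 -0.22728062  0.21526385] [-3.14158917e+00  4.79650079e-05  1.57032241e+00] [ 0.67090688 -0.22789081  0.21288915] [-3.13860735e+00 -1.82585486e-03  1.56892771e+00] 0.06011144633237335
-0.07 -0.09 0 0 0 -0.0005
```

View pics/crop5.png

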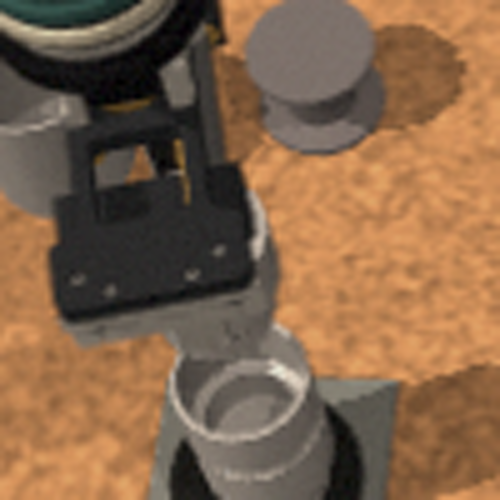

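Seven viewed. Cup b is held level over the stack, its foot at crop (215,340) and the stack mouth at (240,385). Descend gently.

{"method": "step_arm", "body": {"increments": "-0.07 -0.09 2.5 0 0 0; 0 0 2.5 0 0 0; 0 0 0.5 0 0 0; 0 0 0.5 0 0 0; 0 0 0 0 0 0"}}

```text
time: 16.6
tool_pos: [0.6711, -0.2273, 0.1565]
ee_rot: [3.139, 0.001, 1.571]
wrist_force: [-0.4, -0.3, 0.5]
width: 0.06
```

{"method": "step_arm", "body": {"increments": "0 0 0.4 0 0 0; 0 0 0.3 0 0 0; 0 0 0 0 0 0"}}

```text
time: 16.9
tool_pos: [0.6706, -0.2282, 0.1476]
ee_rot: [3.142, 0.0, 1.57]
wrist_force: [0.9, 0.7, -1.3]
width: 0.0598
```

Inside the mouth with no contact force; continuing to the seat.

{"method": "step_arm", "body": {"increments": "0 0 0.4 0 0 0; 0 0 0.4 0 0 0; 0 0 0.3 0 0 0; 0 0 0 0 0 0"}}

```text
time: 17.3
tool_pos: [0.6701, -0.2281, 0.1357]
ee_rot: [-3.14, -0.001, 1.57]
wrist_force: [0.2, 0.2, -0.3]
width: 0.0601
```

{"method": "step_arm", "body": {"increments": "0 0 0.3 0 0 0; 0 0 0.2 0 0 0; 0 0 0 0 0 0"}}

```text
time: 17.6
tool_pos: [0.6706, -0.2282, 0.1319]
ee_rot: [3.141, 0.0, 1.57]
wrist_force: [-0.3, -0.8, -0.7]
width: 0.0601
```

{"method": "step_arm", "body": {"increments": "0 0 0.2 0 0 0; 0 0 0.1 0 0 0; 0 0 0 0 0 0"}}

```text
time: 17.9
tool_pos: [0.6713, -0.2286, 0.1313]
ee_rot: [3.138, 0.002, 1.57]
wrist_force: [-0.3, 0.8, 4.9]
width: 0.0602
```

Seated: 5 N at TCP height 0.130, as predicted. Release, rise and move clear.

{"method": "step_arm", "body": {"increments": "0 0 0 0 0 0; 0 0 0 0 0 0; 0 0 0 0 0 0; 0 0 0 0 0 0; 0 0 0 0 0 0", "claw": -1}}

```text
time: 18.4
tool_pos: [0.6704, -0.2281, 0.1282]
ee_rot: [-3.141, -0.0, 1.57]
wrist_force: [-1.1, 0.3, -0.2]
width: 0.0936
```

{"method": "step_arm", "body": {"increments": "0 0 -2 0 0 0; 0 0 -4 0 0 0; 0 0 -4 0 0 0; 0 0 -3 0 0 0; 0 0 0 0 0 0"}}

```text
time: 18.9
tool_pos: [0.6723, -0.2289, 0.266]
ee_rot: [3.131, 0.005, 1.57]
wrist_force: [-0.7, -0.3, 1.6]
width: 0.0936
```

{"method": "step_arm", "body": {"increments": "4 -0.3 0.1 0 0 0; 4 -0.3 0.1 0 0 0; 4 -0.3 0.1 0 0 0; 4 -0.3 0.1 0 0 0; 4 -0.3 0.1 0 0 0", "claw": 1}}

```text
time: 19.4
tool_pos: [0.6547, -0.0266, 0.2514]
ee_rot: [-3.139, -0.0, 1.57]
wrist_force: [0.1, 0.6, -0.8]
width: 0.0577
```

{"method": "step_arm", "body": {"increments": "4 -0.3 0.1 0 0 0; 4 -0.3 0.1 0 0 0; 4 -0.3 0.1 0 0 0; 4 -0.3 0.1 0 0 0.042; 0 0 0 0 0 0"}}

```text
time: 19.9
tool_pos: [0.6421, 0.1371, 0.2472]
ee_rot: [-3.138, -0.001, 1.535]
wrist_force: [0.9, -0.9, -1.4]
width: 0.0174
```

```bash
cat >> log.txt <<'E'
-0.07 -0.09 8.6 0 0 0
0 0 -13 0 0 0
32 -2.4 .8 0 0 0; 4 -.3 .1 0 0 .042
E
python3 - <<'E'
from plan import *
s=dead(); o=get_obs(); print(s[0],s[1].as_euler('xyz'),o['tool_pos'],o['ee_rot'],o['width'])
I={n:snapshot(n) for n in('scene','top')}
for n in I: cv2.imwrite(f'pics/{n}6.png',I[n][:,:,::-1])
for z in(.158,.164): print(z,[edgecirc(n,I[n],(.671,-.228),z) for n in I])
a=-press().as_matrix()[:,2]; f=np.array([.643,.2075,.085])
s=plan([((f+.11*a),press(),6)],s)
o=[cv2.resize(I[n][a:a+80,b:b+80],(400,400),interpolation=2) for n,a,b in(('scene',245,190),('top',165,365))]
cv2.imwrite('pics/crop6.png',np.hstack(o)[:,:,::-1])
E
```

```text
[0.64382995 0.13203424 0.25024672] [-3.14159119e+00  4.80689795e-05  1.52832241e+00] [0.64211511 0.13707694 0.24719118] [-3.13771653e+00 -1.40737261e-03  1.53475402e+00] 0.017374464103849796
0.158 [(array([ 0.67235711, -0.22713377]), 585), (array([ 0.67331739, -0.22731182]), 318)]
0.164 [(array([ 0.67539878, -0.22659716]), 531), (array([ 0.67155141, -0.22642487]), 323)]
0.2 -0.07 1.25 0 0.1018 -0.0001; 0.08 -0.07 1.27 0 0.1018 -0.0001; -0.05 -0.07 1.27 0 0.1018 -0.0001; -0.18 -0.07 1.26 0 0.1018 -0.0001; -0.31 -0.07 1.23 0 0.1018 -0.0001
-0.43 -0.07 1.19 0 0.1018 -0.0001
```

View pics/crop6.png

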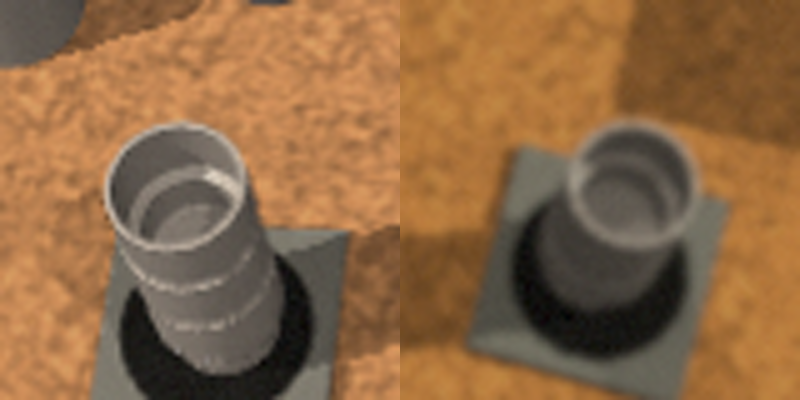

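Eight viewed. The three-cup stack is upright with even seam spacing (seams at crop rows 285 and 325), and the rim fits 158 mm in both views. Second press.

{"method": "step_arm", "body": {"increments": "0.2 -0.07 1.25 0 0.102 0; 0.1 -0.07 1.25 0 0.102 0; -0.05 -0.07 1.25 0 0.102 0; -0.2 -0.07 1.25 0 0.102 0; -0.3 -0.07 1.25 0 0.102 0"}}

```text
time: 20.5
tool_pos: [0.641, 0.14, 0.1868]
ee_rot: [3.14, -0.513, 1.526]
wrist_force: [1.0, 0.6, -0.3]
width: 0.0006
```

{"method": "step_arm", "body": {"increments": "-0.4 -0.07 1.2 0 0.102 0; 0 0 3 0 0 0; 0 0 3 0 0 0; 0 0 3 0 0 0; 0 0 0 0 0 0"}}

```text
time: 21.0
tool_pos: [0.6391, 0.1959, 0.0956]
ee_rot: [-3.13, -0.611, 1.521]
wrist_force: [0.8, 0.7, -0.5]
width: 0.0004
```

{"method": "step_arm", "body": {"increments": "0 0 1 0 0 0; 0 0 0.8 0 0 0; 0 0 0.8 0 0 0; 0 0 0.3 0 0 0; 0 0 0 0 0 0"}}

```text
time: 21.5
tool_pos: [0.6442, 0.2122, 0.0785]
ee_rot: [3.138, -0.611, 1.529]
wrist_force: [0.5, -4.2, 3.6]
width: 0.0002
```

{"method": "step_arm", "body": {"increments": "0 0 0.5 0 0 0; 0 0 0.3 0 0 0; 0 0 0.2 0 0 0; 0 0 0 0 0 0"}}

```text
time: 21.9
tool_pos: [0.6444, 0.2152, 0.0742]
ee_rot: [3.136, -0.609, 1.532]
wrist_force: [-8.3, -16.4, 17.7]
width: 0.0003
```

{"method": "step_arm", "body": {"increments": "0 0 0.2 0 0 0; 0 0 0 0 0 0"}}

```text
time: 22.1
tool_pos: [0.6444, 0.2153, 0.0742]
ee_rot: [3.135, -0.608, 1.533]
wrist_force: [-11.1, -21.9, 23.5]
width: 0.0004
```

On the stop again: the tip is stationary at the same place and the force jumps to 34 N. Retreat and check.

{"method": "step_arm", "body": {"increments": "0 0 -2 0 0 0; 0 0 -3 0 0 0; 0 0 -4 0 0 0; 0 0 -4 0 0 0; 0 0 -3 0 0 0"}}

```text
time: 22.6
tool_pos: [0.6394, 0.1274, 0.2011]
ee_rot: [3.139, -0.612, 1.53]
wrist_force: [1.5, 0.5, -0.1]
width: 0.0006
```

{"method": "step_arm", "body": {"increments": "0 0 0 0 0 0; 0 0 0 0 0 0"}}

```text
time: 22.8
tool_pos: [0.6392, 0.1284, 0.1983]
ee_rot: [-3.142, -0.612, 1.528]
wrist_force: [-0.3, 0.6, 0.3]
width: 0.0003
```

```bash
python3 - <<'E'
from plan import *
I={n:snapshot(n) for n in('scene','top')}
for n in I: cv2.imwrite(f'pics/{n}7.png',I[n][:,:,::-1])
m=(I['scene'].max(2)[235:259,404:428]<42).astype('u1')
nb,l,st,ce=cv2.connectedComponentsWithStats(m);k=1+np.argmax(st[1:,4]);print('cap',st[k],ce[k]+[404,235])
print([edgecirc(n,I[n],(.671,-.228),.158) for n in I]); o=get_obs(); print(o['time'],o['wrist_force'])
E
```

```text
cap [  8   7  11  12 104] [416.76923077 247.18269231]
[(array([ 0.67233808, -0.2270873 ]), 587), (array([ 0.67321978, -0.22737126]), 305)]
22.9 [-0.23465176  0.11853604 -0.40486619]
```

View pics/scene7.png

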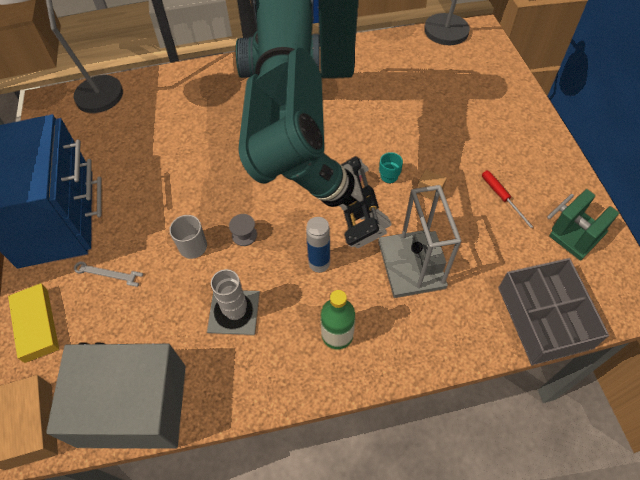

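Nine viewed. The stack stands at (230,295). The spray can (318,245), jug (338,320), beaker, spool, turquoise cup and tools are where they were. The pink cup is hidden behind the arm. The cap is up and the tool touches nothing, so I'm handing in.

```bash
python3 -c "
from bench import *
print(close_job())"
```

```text
the job is handed in; nothing more can be done
None
```

The job is handed in: both loose grey cups are nested on the pad cup in one upright stack, and the plunger was pushed fully in once after each cup. It took about 23 s of the 72 s.

**Stack:** The last pictures put the top rim at the expected 158 mm in both views, about 1 mm apart. The stack did not move during the second press.

**Plunger:** Both presses ended on the stop. The tip stopped moving at the same point and the force rose to about 33 N and 34 N, well above the spring's 8 N. After each press the cap was back at its starting image position.

**What did not go cleanly:**
- **First cup:** it touched the rim on the first try with about 16 N. I backed off, shifted 2 mm and it went in. The stack's measured centre is now about 3 mm in y from the pad cup's first measurement, so the pad cup may have slid slightly on the rubber.
- **Pink look-alike:** the arm hid it in the final picture, so I did not re-check it. All planned paths stayed clear of it.
- **Other bystanders:** those visible looked unmoved by eye in the last picture. I did not measure them, and I did not specifically check the carton.

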